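Clear the flow channel and hold the cover over the chamber

TASK

Take the orange pick from its stand and run its tip slowly (about 3 cm a second) down inside the white chamber base's flow channel, from near the blue-port end to near the grey-port end, then stand the pick back in its stand and let go of it. Then pick up the aluminium cover plate, which has a black lifting bar, and hold it level about a centimetre above the base, with each of its four holes over a threaded hole so that the thread shows fully inside it. Finish while still holding the cover there, not touching the base, ready for a colleague to start the screws; leave the loose dish, jar and vial where they are.

Things in the scene. Friction and masses are not known exactly. Their poses are not given: they have to be found in the camera images.
- base: White plastic chamber base, 90 (x) x 130 (y) x 16 mm high, fixed; origin at the centre of its underside, z up. Along its own y axis, mid-top, runs an open flow channel 12 mm wide, 104 mm long (y -52 to 52), 5 mm deep; grey floor at z 11 mm. A hose port sticks out 20 mm from each end at z 8 mm: blue at +y, grey at -y. Four brass-ringed threaded holes, 6 mm bore, at x +-29, y +-46 mm.
- channel_start (a point): Point on the channel floor 42 mm from the base's centre towards the blue port (10 mm short of that end of the channel): start of the stroke. Axes as the base.
- channel_end (a point): Point on the channel floor 42 mm from the base's centre towards the grey port (10 mm short of that end): end of the stroke. Axes as the base.
- cover: Loose aluminium cover plate, 84 (x) x 120 (y) x 5 mm, about 0.2 kg, flat on the table; origin at the centre of its underside, z up. Four 14 mm through holes at x +-29, y +-46 mm (fits the base equally well turned by half a turn). On top stands a black lifting bar 14 mm thick (x), 56 mm long (y), from 5 to 38 mm above the underside.
- cover_grip (a point): Centre of the cover's lifting bar, 21.5 mm above the cover's underside (bar top 16.5 mm above this point, plate top 16.5 mm below). Axes as the cover: pinch the bar across its x.
- pick: Loose pick, about 60 g, upright, tip down in its stand; origin at the tip, z towards the handle. From the tip: steel pin 6 mm thick with tapered end, to 44 mm; orange collar 27 mm across, 44 to 50 mm; square orange handle 16 x 16 mm with black bands, 50 to 120 mm. In the stand the collar rests on the stand's top, the tip 14 mm above the table.
- pick_grip (a point): Centre of the pick's handle, 85 mm above its tip; the handle's flat faces look along this frame's x and y.
- pick_tip (a point): Tip of the pick.
- stand: Stand of the pick: grey block 60 x 60 x 58 mm on a dark rubber foot 74 x 74 x 6 mm, fixed; origin at the centre of its underside. One upright round socket of 16 mm diameter, chamfered mouth, through its full height.
- socket (a point): Centre of the socket's mouth in the top of the stand, 58 mm above the table.
- eyepieces (a point): Keep clear of this: foremost lower edge of the eyepieces of the tall microscope at the back, which overhang the table here; the eyepieces span 150 mm across (y), reach back from here and rise 70 mm above this point. Fixed. Swing arm and gripper past on the robot's side of it.
- petri_dish: Bystander: petri dish, 59 mm across, 16 mm high; origin under its centre.
- glass_jar: Bystander: clear jar with a white lid, 50 mm across, 59 mm high; origin under its centre.
- dark_vial: Bystander: dark brown vial, 34 mm across, 40 mm high; origin under its centre.
- thread0 (a point): Mouth of a threaded hole in the base's top, 16 mm above the table, at the base's own x -29 mm, y -46 mm.
- hole0 (a point): Centre of a hole of the cover, at its underside, at the cover's own x -29 mm, y -46 mm.
- thread1 (a point): Mouth of a threaded hole in the base's top, 16 mm above the table, at the base's own x -29 mm, y +46 mm.
- hole1 (a point): Centre of a hole of the cover, at its underside, at the cover's own x -29 mm, y +46 mm.
- thread2 (a point): Mouth of a threaded hole in the base's top, 16 mm above the table, at the base's own x +29 mm, y -46 mm.
- hole2 (a point): Centre of a hole of the cover, at its underside, at the cover's own x +29 mm, y -46 mm.
- thread3 (a point): Mouth of a threaded hole in the base's top, 16 mm above the table, at the base's own x +29 mm, y +46 mm.
- hole3 (a point): Centre of a hole of the cover, at its underside, at the cover's own x +29 mm, y +46 mm.
Things that resemble listed ones, but are neither listed nor needed, are in the scene too. What is meant by the pick is not purple, and is the smaller of those in its own colour.

How it is judged:
By the outcome, as a careful person would: the job done as asked, in the order asked, and still so for the second after the job is handed in, while the arm keeps its last pose, push and grip.
It also fails if it takes over 67 s, if anything falls off the work surface, if the arm or the gripper's body presses on something with over 40 N, if the wrist force passes 120 N, or if a joint passes its speed limit or range.

ROBOT

A 6-joint arm with a two-finger parallel gripper is mounted at the origin on a cart in front of the work surface, level with it; the furniture and walls round the work are solid. World frame = base frame: x ahead of the robot, y to its left, z up, the work surface at z = 0. Lengths are in mm, angles in rad, forces in N, time in s.
With the tool pointing down it reaches from about 150 to 775 mm from the base axis. Payload 6.1 kg.
Tool frame: the origin (TCP) lies on the centre line of the jaws, within the pads' length; the fingertips stand r.tip_reach ahead of it and the grasp point (between the pads) lies 11 mm behind it (r.tip_reach is the distance from the TCP to the fingertips, in mm); z points along the fingers, y is the line along which they close (so a half turn about z gives the same grasp; the last joint's range is limited). The gripper opens to 85 mm and grips with 20 to 120 N. Pads are 22 mm wide; open, the fingers measure 114 mm over their backs; the gripper's body (76 mm by 85 mm) begins 54 mm behind the grasp point. The pads swing forward as they close: fully open they stand 13 mm farther back than shut.
Start: joints at [1.319, 0.126, -0.04, 1.405, 0, 1.571], TCP at [130.797, 508.429, 239.295] pointing down, gripper open.
Joint ranges: [-2.72, 2.72], [-0.95, 1.95], [-1.27, 1.35], [-1.78, 2.02], [-1.46, 1.47], [-3.14, 3.14]. Speed limits (rad/s): [2.39, 2.39, 3.01, 3.14, 3.14, 3.14].

INTERFACE

Orientations are given as a 3x3 rotation matrix whose columns are the frame's x, y, z axes.
In Python, from plant import r gives the robot as it stands.
- The arm moves only by the shell command python3 -m handwheel 'ROWS'. ROWS is text: rows parted by semicolons, each of 7 numbers parted by spaces: the shift along the tool's x, y, z in mm, then the turn, a rotation vector about the tool's x, y, z in degrees, then the closure in counts, from 0 (fully open) to 255 (shut). A call has 1 to 10 rows; each row shifts and turns the commanded pose from where the row before left it, along the tool's axes as they then stand; what a row does not reach is not made up. A row lasts 1/8 s, in which the tool goes at most 62.5 mm and 10.7 degrees, less where a joint would pass 70% of its speed; a pose out of reach is approached as far as the arm can. A call with a gripper value outside its range is refused whole. The fingers move at their own pace and stop on an object; the grip force is fixed at half the most. Time passes only in rows, so rows that do not move let the fingers close. It gives the time, the measured TCP pose, the force, the opening and the grip force at its end, in the units of the state.
- r.state(): the state, without advancing time (a new reading comes with each control period).
- r.camera(name): name is "scene" or "top" or "wrist"; returns the picture (420x560x3 uint8, blue, green, red); there is no depth.
- r.camera_params(name): a dict with "camera_matrix" (3x3 intrinsics, pixels), "dist" ([k1, k2, p1, p2, k3] as OpenCV has them; the pictures are not rectified), "camera_from_world" (4x4, takes a point from world to camera coordinates). Camera axes: x right, y down, z forward; pixel columns grow to the right and rows downward; lengths in mm; the calibration is good to about 2 mm. A picture is of the moment at which its call begins: read the wrist's pose just before it. camera_params takes no time and is no camera call; for the wrist camera it gives the pose at the moment of the call.
- r.sign_off(): hands the job in; it is judged then, once.
Trained networks look in the newest picture that a camera, given by its name, has taken for a name from the list of things; names that differ only in an ending like _2 or _b are one class to them, and where a whole thing is asked for, a point or a joint stands for the part that bears it (a point fixed in the world has none). Each returns a list of dicts, best first, with "score" (0 to 1); they miss things now and then, are a little off and sometimes report something else, mostly with a low value. They report only what shows in the picture. A call takes as long as a camera call. They do not tell look-alikes from the thing itself.
- r.regions_of(camera, thing): "pixels" (420x560 bool, what is visible of it) and "box" ([left, top, width, height] in pixels, round what is visible of it).
- r.tip_of(camera, thing): "centre" ([row, column] in pixels: a listed point, or the origin of a listed thing).
The state is a dict: "clock": time; "joints": joint angles; "qvel": joint speeds; "effort": joint torques, N m; "ee_pos": TCP position; "tool_rot": TCP orientation; "wrist_force": force on the tool from outside, world axes, zero at the start; "wrist_torque": the same for the moment, N m; "width": finger opening in mm; "gripper_force": force on a finger pad.
Only numpy, scipy, OpenCV 4.12 (cv2) and the standard library are available. Lean on these libraries where they do the work, as an engineer would, in place of code of your own. Each camera call takes 0.05 s, during which the arm holds its last target. There are 200 camera calls.

## Working session

There is one attempt and no reset: what is moved stays moved. The work goes in short steps, Python scripts to look and compute and a shell command to move; the robot and the scene stay as the last step left them, time stands still between calls to the robot, and variables do not carry over. Pictures are saved under pics/ and viewed, at most 10 in all, crops included, and the job is handed in when it is done.

```bash
mkdir -p pics; ls
python3 - <<'E'
from plant import r
import cv2,numpy as np
s=r.state();print(s['clock'],s['ee_pos'],s['tool_rot'],s['width'],r.tip_reach)
a=r.camera('top');b=r.camera('scene')
cv2.imwrite('pics/top.png',a);cv2.imwrite('pics/scene.png',b)
for c in('top','scene'):
  print(c,np.round(r.camera_params(c)['camera_from_world'],3).tolist(),r.camera_params(c)['camera_matrix'])
  for t in ['pick','pick_tip','pick_grip','socket','channel_start','channel_end','cover_grip','thread0','thread1','hole0','eyepieces','cover','stand','base']:
    print(c,t,[(np.round(d['centre']).tolist(),round(d['score'],2)) for d in r.tip_of(c,t)][:5])
E
```

```text
pics
0.0 [130.72085031 508.04704854 238.51587714] [[-9.68452162e-01  2.49199208e-01 -4.07039740e-04]
 [ 2.49199540e-01  9.68450910e-01 -1.55727380e-03]
 [ 6.12661011e-06 -1.60957929e-03 -9.99998705e-01]] 85.35134240535166 8.0
top [[-0.028, -1.0, -0.006, -73.702], [-0.987, 0.028, -0.161, 541.979], [0.161, 0.001, -0.987, 1517.942], [0.0, 0.0, 0.0, 1.0]] [[503.92299315   0.         285.10259379]
 [  0.         503.92299315 209.75152258]
 [  0.           0.           1.        ]]
top pick [([240.0, 399.0], 0.46), ([238.0, 363.0], 0.45), ([230.0, 326.0], 0.39)]
top pick_tip [([236.0, 366.0], 0.27)]
top pick_grip [([235.0, 404.0], 0.56), ([247.0, 272.0], 0.5), ([254.0, 225.0], 0.46), ([229.0, 328.0], 0.42), ([235.0, 369.0], 0.41)]
top socket [([236.0, 364.0], 0.73)]
top channel_start [([238.0, 269.0], 0.89)]
top channel_end [([231.0, 294.0], 0.56)]
top cover_grip [([248.0, 209.0], 0.77), ([233.0, 296.0], 0.23)]
top thread0 [([229.0, 268.0], 0.97), ([243.0, 301.0], 0.81), ([252.0, 268.0], 0.79), ([244.0, 193.0], 0.74), ([224.0, 296.0], 0.7)]
top thread1 [([229.0, 268.0], 0.97), ([243.0, 301
[... 1016 characters left out ...]
46.0], 0.58)]
scene channel_end [([260.0, 272.0], 0.59)]
scene cover_grip [([212.0, 199.0], 0.59)]
scene thread0 [([272.0, 268.0], 0.88), ([218.0, 201.0], 0.75), ([242.0, 255.0], 0.74), ([254.0, 280.0], 0.71), ([256.0, 240.0], 0.62)]
scene thread1 [([272.0, 268.0], 0.88), ([218.0, 201.0], 0.75), ([242.0, 255.0], 0.74), ([254.0, 280.0], 0.71), ([256.0, 240.0], 0.62)]
scene hole0 [([218.0, 184.0], 0.74), ([233.0, 202.0], 0.69), ([219.0, 217.0], 0.61), ([209.0, 195.0], 0.56)]
scene eyepieces [([158.0, 261.0], 0.59)]
scene cover [([216.0, 201.0], 0.72), ([255.0, 240.0], 0.55), ([157.0, 259.0], 0.39)]
scene stand [([322.0, 319.0], 0.94), ([314.0, 323.0], 0.42)]
scene base [([260.0, 256.0], 0.74)]
```

Run:
```python
import cv2,numpy as np
a=cv2.imread('pics/top.png')[190:290,160:440];b=cv2.imread('pics/scene.png')[140:390,150:400]
a=cv2.resize(a,(784,280),interpolation=cv2.INTER_CUBIC)
cv2.imwrite('pics/top_c.png',a);cv2.imwrite('pics/scene_c.png',cv2.resize(b,(600,600),interpolation=cv2.INTER_CUBIC))
```

```text
(no output)
```

View pics/top_c.png

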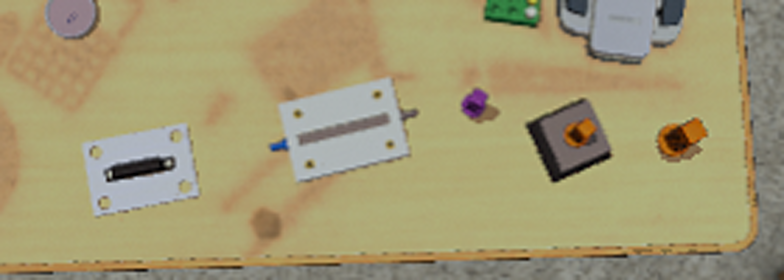

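View pics/scene_c.png

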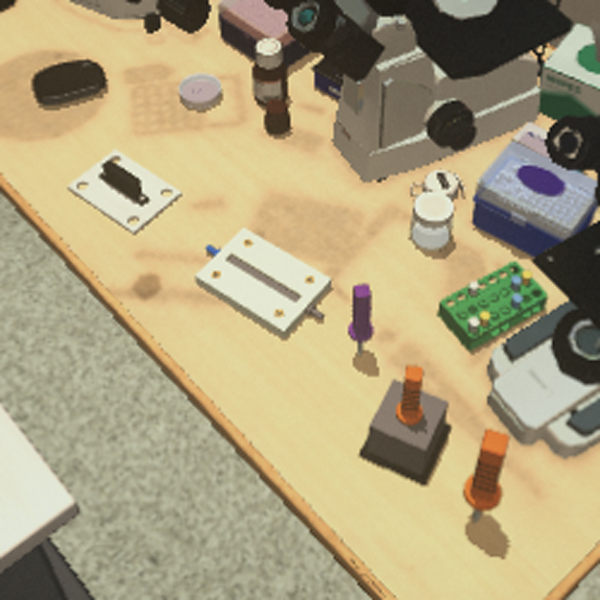

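Orange candidates: the one in the stand (scene ≈(305,320), smaller) and the free-standing larger one (scene ≈(333,353)). The purple one at (271,300) is excluded. The pick meant is the smaller orange one in the stand, and the enlarged crop confirms it.

```bash
cat > h.py <<'E'
from plant import r
import cv2,numpy as np
def ray(c,rc,P=None):
    P=P or r.camera_params(c)
    n=cv2.undistortPoints(np.array([[[rc[1],rc[0]]]],float),P['camera_matrix'],np.array(P['dist'],float))[0,0]
    T=np.array(P['camera_from_world']);R=T[:3,:3]
    return -R.T@T[:3,3],R.T@np.array([n[0],n[1],1])
def onz(c,rc,z,P=None):
    o,d=ray(c,rc,P);return o+d*(z-o[2])/d[2]
def proj(c,X,P=None):
    P=P or r.camera_params(c);T=np.array(P['camera_from_world'])
    return cv2.projectPoints(np.atleast_2d(np.array(X,float)),cv2.Rodrigues(T[:3,:3])[0],T[:3,3],P['camera_matrix'],np.array(P['dist'],float))[0][:,0,::-1]
def fit(m,w):  # 2D rigid m->w
    m=np.array(m)[:,:2];w=np.array(w)[:,:2];a=m-m.mean(0);b=w-w.mean(0)
    H=(a[:,0]*b[:,1]-a[:,1]*b[:,0]).sum();t=np.arctan2(H,(a*b).sum());R=np.array([[np.cos(t),-np.sin(t)],[np.sin(t),np.cos(t)]])
    o=w.mean(0)-R@m.mean(0);return o,t,np.linalg.norm(m@R.T+o-w,axis=1)
def show(c,t,z,P=None):
    for d in r.tip_of(c,t): print(t,round(d['score'],2),np.round(d['centre'],1),'->',np.round(onz(c,d['centre'],z,P)[:2],1))
E
python3 - <<'E'
from h import *
for c in('top','scene'):
  print(c)
  for t,z in [('socket',58),('pick_grip',99),('thread0',16),('hole0',5),('cover_grip',21.5),('channel_start',11),('channel_end',11)]: show(c,t,z)
  for d in r.tip_of(c,'eyepieces'): print('eye',ray(c,d['centre']))
r.camera('wrist')
print(r.camera_params('wrist')['camera_from_world'].round(3).tolist(), r.camera_params('wrist')['camera_matrix'])
E
```

```text
top
socket 0.73 [236.  363.7] -> [ 449.5 -326.2]
pick_grip 0.56 [235.4 404.2] -> [ 443.3 -440.7]
pick_grip 0.5 [246.9 271.8] -> [420.6 -46.6]
pick_grip 0.46 [253.8 224.9] -> [404.   92.3]
pick_grip 0.42 [229.2 328.5] -> [ 468.5 -216.2]
pick_grip 0.41 [235.1 369.4] -> [ 447.3 -336.9]
thread0 0.97 [229.4 267.5] -> [483.4 -32. ]
thread0 0.81 [242.7 300.8] -> [ 438.6 -135. ]
thread0 0.79 [251.6 268.3] -> [413.7 -32.9]
thread0 0.74 [244.4 193.1] -> [442.5 202.2]
thread0 0.7 [223.5 296.3] -> [ 499.5 -122.8]
thread0 0.69 [239.3 224.6] -> [455.9 103.1]
thread0 0.64 [174.2 302.9] -> [ 657.5 -148.9]
hole0 0.87 [263.9 195.5] -> [382.1 196.7]
hole0 0.87 [238.3 225.4] -> [460.2 101.9]
hole0 0.81 [254.7 224.1] -> [408.6 106.5]
hole0 0.63 [245.1 193.4] -> [441.4 203.3]
cover_grip 0.77 [248.4 209.1] -> [428.2 151.1]
cover_grip 0.23 [232.6 295.5] -> [ 470.2 -119.3]
channel_start 0.89 [237.7 268.7] -> [457.7 -35. ]
channel_end 0.56 [231.  294.5] -> [ 476.5 -116.5]
eye (array([ 287.98106609,  -90.82512659, 1584.97296981]), array([ 0.19398142,  0.07079082, -0.98148144]))
scene
socket 0.88 [312.6 319.7] 
[... 488 characters left out ...]
[217.1 184.4] -> [382.4 178.7]
hole0 0.74 [217.7 183.6] -> [383.4 187.9]
hole0 0.69 [232.7 202.4] -> [392.2 100.6]
hole0 0.61 [218.7 216.8] -> [456.5 117.4]
hole0 0.56 [208.7 195. ] -> [430.4 196.1]
cover_grip 0.59 [212.4 199.4] -> [424.8 159.9]
channel_start 0.58 [249.  245.5] -> [446.8 -34.8]
channel_end 0.59 [259.6 272.5] -> [ 479.6 -113.4]
eye (array([  17.23223589, -669.95428605,  989.69342647]), array([ 0.47490919,  0.60429851, -0.65035858]))
[[0.248, 0.969, 0.001, -525.284], [0.916, -0.235, 0.325, -41.991], [0.315, -0.08, -0.946, 379.95], [0.0, 0.0, 0.0, 1.0]] [[307.07120612   0.         275.36755781]
 [  0.         307.07120612 213.40474481]
 [  0.           0.           1.        ]]
```

```bash
python3 -m handwheel '-25.7 -36.6 0 0 0 0 0;-25.7 -36.6 0 0 0 0 0;-25.7 -36.6 0 0 0 0 0;-25.7 -36.6 0 0 0 0 0;-25.7 -36.6 0 0 0 0 0;-25.7 -36.6 0 0 0 0 0;-25.7 -36.6 0 0 0 0 0;-25.7 -36.6 0 0 0 0 0'
python3 - <<'E'
from h import *
P=r.camera_params('wrist');cv2.imwrite('pics/w1.png',r.camera('wrist'))
show('wrist','hole0',5,P);show('wrist','cover_grip',21.5,P);show('wrist','thread0',16,P)
E
python3 -m handwheel '-25.7 -36.6 0 0 0 0 0;-25.7 -36.6 0 0 0 0 0;-25.7 -36.6 0 0 0 0 0;-25.7 -36.6 0 0 0 0 0;-25.7 -36.6 0 0 0 0 0;-25.7 -36.6 0 0 0 0 0'
python3 - <<'E'
from h import *
P=r.camera_params('wrist');cv2.imwrite('pics/w2.png',r.camera('wrist'))
show('wrist','thread0',16,P);show('wrist','channel_start',11,P);show('wrist','channel_end',11,P);show('wrist','hole0',5,P)
E
python3 -m handwheel '-25.7 -36.6 0 0 0 0 0;-25.7 -36.6 0 0 0 0 0;-25.7 -36.6 0 0 0 0 0;-25.7 -36.6 0 0 0 0 0;-25.7 -36.6 0 0 0 0 0;-25.7 -36.6 0 0 0 0 0;0 0 0 0 0 0 0;0 0 0 0 0 0 0'
python3 - <<'E'
from h import *
P=r.camera_params('wrist');cv2.imwrite('pics/w3.png',r.camera('wrist'))
show('wrist','socket',58,P);show('wrist','pick_grip',99,P);show('wrist','pick',14,P);show('wrist','stand',0,P)
s=r.state();print(s['clock'],s['ee_pos'],s['tool_rot'].round(4).tolist(),s['joints'].round(2))
E
```

```text
clock: 3.35
ee_pos: [257.2, 172.4, 239.5]
tool_rot: [[-0.969, 0.249, 0.001], [0.249, 0.969, 0.001], [-0.001, 0.001, -1.0]]
wrist_force: [1.1, 0.1, 0.4]
width: 85.3
gripper_force: 0.0
hole0 0.93 [286.6 249.2] -> [393.5 100.6]
hole0 0.85 [266.  310.4] -> [383.1 189.5]
hole0 0.75 [297.5 327.8] -> [438.1 202.8]
hole0 0.55 [320.6 270.8] -> [456.1 115.2]
cover_grip 0.79 [301.  288.7] -> [418.5 150.2]
thread0 0.73 [353.9 183.3] -> [473.9 -23. ]
clock: 4.3
ee_pos: [352.6, -77.8, 239.3]
tool_rot: [[-0.969, 0.247, 0.001], [0.247, 0.969, 0.0], [-0.0, 0.0, -1.0]]
wrist_force: [0.7, 0.6, -0.6]
width: 85.4
gripper_force: 0.0
thread0 0.74 [226.3 315.6] -> [419.  -42.4]
thread0 0.7 [290.3 272.7] -> [ 495.6 -117.4]
thread0 0.67 [262.4 334.5] -> [474.6 -28.7]
thread0 0.65 [245.9 323.2] -> [447.7 -38.4]
thread0 0.65 [192.1 474.5] -> [423.3 155.2]
thread0 0.59 [257.3 254.4] -> [ 441.7 -128. ]
channel_start 0.72 [246.7 324.6] -> [451.8 -36.6]
channel_start 0.68 [227.9 318.6] -> [424.1 -38.9]
channel_end 0.73 [273.3 268.7] -> [ 471.8 -116.8]
channel_end 0.6 [333.1  72.3] -> [ 498.8 -423.2]
hole0 0.87 [223
[... 210 characters left out ...]
.969, 0.247, -0.001], [0.247, 0.969, 0.001], [0.001, 0.001, -1.0]]
wrist_force: [0.8, -0.2, 0.6]
width: 85.3
gripper_force: 0.0
socket 0.79 [184.5 269.9] -> [ 437.3 -329.9]
pick_grip 0.92 [105.3 253.9] -> [ 358.1 -322.6]
pick_grip 0.79 [107.9 403.9] -> [ 391.1 -199.3]
pick_grip 0.71 [194.2 267. ] -> [ 436.1 -331.7]
pick_grip 0.43 [175.5 269.9] -> [ 419.8 -324.7]
pick 0.89 [181.5 386.4] -> [ 478.1 -196.8]
pick 0.79 [179.1 269.1] -> [ 440.8 -332.5]
pick 0.7 [165.8 175.9] -> [ 398.1 -434.9]
pick 0.57 [185. 268.] -> [ 447.4 -335.6]
5.8 [ 446.20904846 -327.44807776  239.84394698] [[-0.9688, 0.2478, 0.0006], [0.2478, 0.9688, -0.0004], [-0.0006, -0.0002, -1.0]] [-0.63  0.18  0.02  1.42  0.   -0.38]
```

View pics/w3.png

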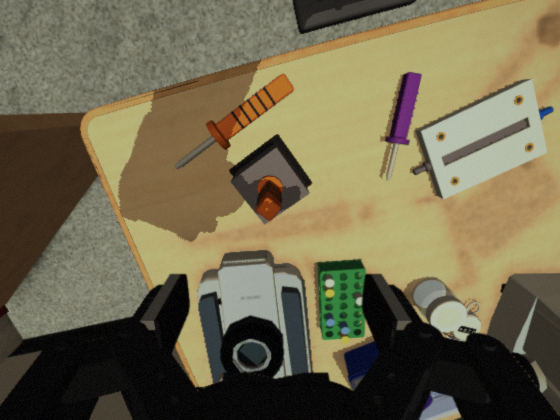

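The wrist picture shows the small orange pick in the stand at about (268,195), the large orange one lying at (235,120), the purple one at (403,110), and the base at (480,140). I will enlarge the handle for its yaw and check how close the second microscope is.

Run:
```python
from h import *
a=cv2.imread('pics/w3.png')[125:235,210:330]
cv2.imwrite('pics/w3c.png',cv2.resize(a,(654,600),interpolation=cv2.INTER_CUBIC))
def tri(a,b):
    (o,d),(p,e)=a,b
    A=np.stack([d,-e],1);s=np.linalg.lstsq(A,p-o,rcond=None)[0];return ((o+d*s[0]+p+e*s[1])/2).round(0),np.linalg.norm(o+d*s[0]-p-e*s[1]).round(1)
print('ring',tri(ray('wrist',(350,250)),ray('scene',(278,394))))
print('front of base2',onz('wrist',(252,245),40), onz('wrist',(252,245),0))
# pick triangulation
print('grip',tri(ray('scene',(304.4,319.2)),ray('wrist',(194.2,267))),'sock',tri(ray('scene',(312.6,319.7)),ray('wrist',(184.5,269.9))))
m=[(-29,46),(29,46),(-29,-46),(29,-46)]
w=[(419,-42.4),(474.6,-28.7),(441.7,-128),(495.6,-117.4)];print('base',fit(m,w))
wt=[(413.7,-32.9),(483.4,-32),(438.6,-135),(499.5,-122.8)];print(fit(m,wt))
w=[(381.3,190.6),(441.3,196.8),(394,95.6),(459,112.2)];print('cover',fit(m,w))
w=[(383.1,189.5),(438.1,202.8),(393.5,100.6),(456.1,115.2)];print('cover',fit(m,w))
```

```text
ring (array([ 623., -401.,   89.]), np.float64(10.8))
front of base2 [ 514.48187581 -382.29693036   40.        ] [ 532.4706318 -391.3810095    0.       ]
grip (array([ 435., -332.,   99.]), np.float64(1.2)) sock (array([ 439., -332.,   55.]), np.float64(2.7))
base (array([457.725, -79.125]), np.float64(0.2379517551738149), array([1.18205531, 1.20766052, 2.97137653, 1.22043974]))
(array([458.8  , -80.675]), np.float64(0.17709482567243717), array([11.36703824,  4.49706517,  3.94297831,  4.4962252 ]))
cover (array([418.9, 148.8]), np.float64(0.17156730192647696), array([1.84636679, 2.828187  , 5.10069709, 5.26553231]))
cover (array([417.7  , 152.025]), np.float64(0.1814688581159266), array([3.37405844, 0.34589987, 4.08908595, 3.55367418]))
```

View pics/w3c.png

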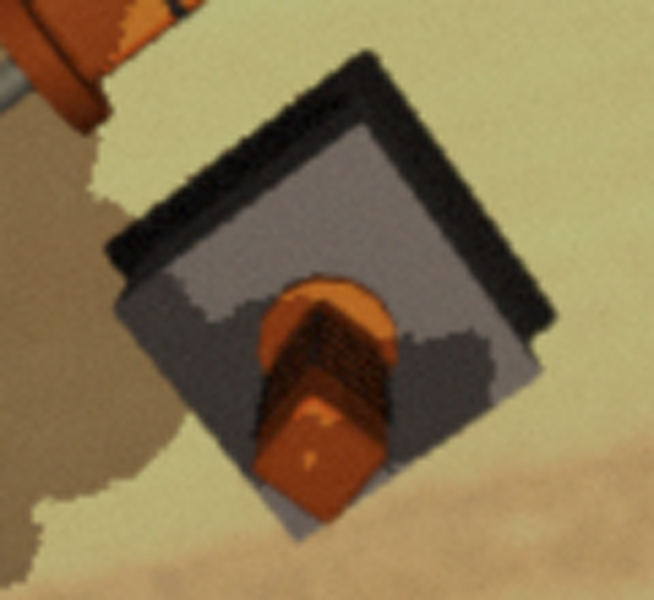

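Handle top face: crop corners (252,465), (328,523), (388,455) and (312,397). Stand top corners: (115,308), (365,125), (541,370) and (300,540).

Run:
```python
from h import *
P=r.camera_params('wrist')
for pts,z in [([(252,465),(328,523),(388,455),(312,397)],134),([(115,308),(300,540),(541,370),(365,125)],58)]:
    W=np.array([onz('wrist',(125+y/5.4545-.4,210+x/5.45-.4),z,P)[:2] for x,y in pts])
    e=np.roll(W,-1,0)-W;print(W.mean(0).round(1),np.linalg.norm(e,axis=1).round(1),np.degrees(np.arctan2(e[:,1],e[:,0])).round(1))
```

```text
[ 439.4 -331.5] [14.7 14.2 14.5 14. ] [  36.5  125.9 -142.9  -55. ]
[ 439.9 -331.3] [59.3 59.2 58.3 59.4] [  22.   112.5 -158.2  -68.5]
```

```bash
python3 -m handwheel '5.4 -5.7 10 0 0 9.9 0;0 0 20 0 0 9.9 0;0 0 20 0 0 9.9 0;0 0 20 0 0 9.9 0;0 0 0 0 0 0 0;0 0 0 0 0 0 0'
```

```text
clock: 6.55
ee_pos: [439.8, -332.7, 170.3]
tool_rot: [[-0.59, 0.807, 0.001], [0.807, 0.59, -0.001], [-0.001, 0.0, -1.0]]
wrist_force: [-0.2, 0.0, 0.5]
width: 85.6
gripper_force: 0.0
```

```bash
python3 -m handwheel '1 0 25 0 0 0 0;0 0 25 0 0 0 0;0 0 22 0 0 0 0;0 0 10 0 0 0 0;0 0 0 0 0 0 255;0 0 0 0 0 0 255;0 0 0 0 0 0 255;0 0 0 0 0 0 255;0 0 0 0 0 0 255;0 0 0 0 0 0 255'
```

```text
clock: 7.8
ee_pos: [439.3, -332.2, 87.9]
tool_rot: [[-0.587, 0.809, 0.001], [0.809, 0.587, -0.001], [-0.001, 0.0, -1.0]]
wrist_force: [-0.1, 0.0, 4.9]
width: 15.1
gripper_force: 58.3
```

```bash
python3 -m handwheel '0 0 -16 0 0 0 255;0 0 -32 0 0 0 255;0 0 -32 0 0 0 255;0 0 -32 0 0 0 255;28.2 22.7 0 0 0 0 255;28.2 22.7 0 0 0 0 255;28.2 22.7 0 0 0 0 255;28.2 22.7 0 0 0 0 255;28.2 22.7 0 0 0 0 255;28.2 22.7 0 0 0 0 255'; python3 -m handwheel '0 0 0 0 0 0 255;0 0 0 0 0 0 255;0 0 0 0 0 0 255'
python3 - <<'E'
from h import *
P=r.camera_params('wrist');a=r.camera('wrist')
cv2.imwrite('pics/w4.png',cv2.resize(a[:,:],(800,600)))
cv2.imwrite('pics/w4o.png',a)
s=r.state();print(s['clock'],s['ee_pos'],s['width'])
for n in 'thread0','channel_start','channel_end','pick_tip': show('wrist',n,16 if n=='thread0' else 11,P)
R=s['tool_rot'];print('tip expected',proj('wrist',s['ee_pos']+R@[0,0,74],P))
np.savez('w4.npz',K=P['camera_matrix'],d=P['dist'],T=P['camera_from_world'])
E
```

```text
clock: 9.05
ee_pos: [449.6, -113.8, 200.0]
tool_rot: [[-0.587, 0.809, 0.0], [0.809, 0.587, -0.0], [-0.0, 0.0, -1.0]]
wrist_force: [0.4, 0.8, -1.8]
width: 15.0
gripper_force: 58.4
clock: 9.43
ee_pos: [449.8, -115.7, 199.4]
tool_rot: [[-0.587, 0.81, -0.0], [0.81, 0.587, -0.0], [-0.0, -0.0, -1.0]]
wrist_force: [-0.2, -0.1, -1.2]
width: 15.4
gripper_force: 58.5
9.475 [ 449.77046092 -115.72477279  199.306301  ] 15.266262713912283
thread0 0.93 [140.3 351.5] -> [480.7 -27. ]
thread0 0.78 [195.5 259.1] -> [ 438.2 -129.6]
thread0 0.68 [217.3 307.5] -> [ 495.5 -118.7]
thread0 0.63 [113.6 294.2] -> [418.2 -40.7]
channel_start 0.86 [129.8 319.4] -> [448.7 -38. ]
channel_end 0.8 [206.1 286. ] -> [ 469.8 -123.4]
pick_tip 0.86 [259.6 252.8] -> [ 477.5 -199. ]
pick_tip 0.74 [360.8 101.1] -> [ 398.  -447.4]
pick_tip 0.62 [229.8 271.9] -> [ 473.6 -155.4]
tip expected [[229.95698251 275.56783061]]
```

View pics/w4.png

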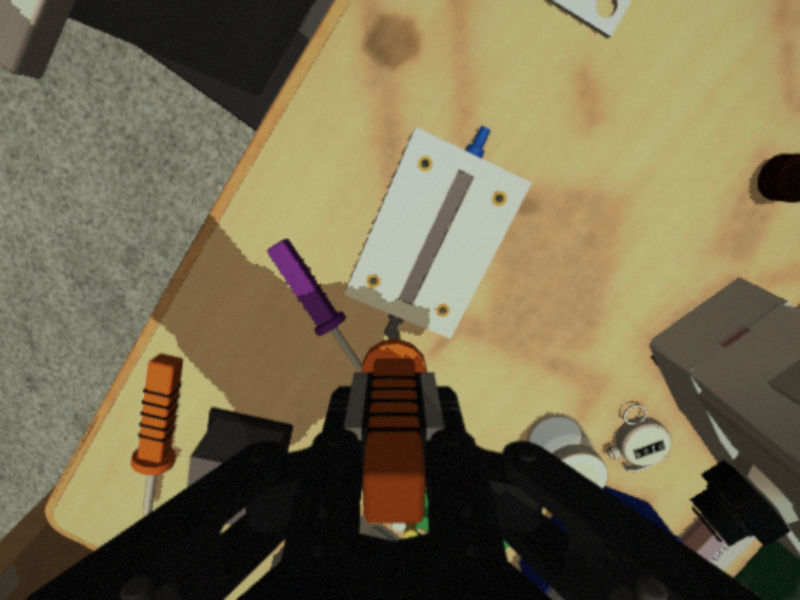

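The pick is held upright, with its tip at (230,275), where it was expected. The four threads are at about (114,297), (139,349), (196,261) and (217,310). Next I refine the base pose from the brass rings.

Run:
```python
from h import *
z=np.load('w4.npz');P=dict(camera_matrix=z['K'],dist=z['d'],camera_from_world=z['T'])
a=cv2.imread('pics/w4o.png');hsv=cv2.cvtColor(a,cv2.COLOR_BGR2HSV)
m=[(-29,46),(29,46),(-29,-46),(29,-46)];W=[]
for r0,c0 in [(114,297.5),(138.6,349.3),(196,261),(217,310)]:
    r0,c0=round(r0),round(c0);p=hsv[r0-8:r0+9,c0-8:c0+9]
    M=(p[...,1]>85).astype(np.uint8);ys,xs=np.nonzero(M);c=(r0-8+(ys.min()+ys.max())/2,c0-8+(xs.min()+xs.max())/2)
    c2=(r0-8+ys.mean(),c0-8+xs.mean());W.append(onz('wrist',c2,16,P)[:2]);print(c,np.round(c2,1),M.sum(),W[-1].round(1))
o,t,e=fit(m,W);print('base',o.round(1),np.degrees(t).round(2),e.round(1))
R=np.array([[np.cos(t),-np.sin(t)],[np.sin(t),np.cos(t)]])
for y in(42,-42):
    w=o+R@[0,y];print(y,w.round(1),proj('wrist',[*w,11],P)*800/560)
```

```text
(np.float64(114.0), np.float64(297.0)) [114.1 297.3] 72 [420.9 -39.3]
(np.float64(138.5), np.float64(349.0)) [138.5 349.1] 73 [477.6 -27.1]
(np.float64(196.5), np.float64(261.0)) [196.5 260.8] 62 [ 440.3 -129.4]
(np.float64(217.0), np.float64(309.5)) [216.8 309.5] 60 [ 496.9 -116.9]
base [458.9 -78.2] 12.17 [0.1 0.  0.2 0.1]
42 [450.1 -37.1] [[185.52402364 458.58449384]]
-42 [ 467.8 -119.2] [[288.76061676 409.77427927]]
```

```bash
python3 -m handwheel '21.2 15.5 0 0 0 0 255;21.2 15.5 0 0 0 0 255;21.1 15.4 0 0 0 0 255;0 0 25 0 0 0 255;0 0 30 0 0 0 255;0 0 30 0 0 0 255;0 0 12 0 0 0 255;0 0 0 0 0 0 255;0 0 0 0 0 0 255'
python3 - <<'E'
from h import *
P=r.camera_params('wrist');a=r.camera('wrist')
s=r.state();R=s['tool_rot'];print(s['ee_pos'],s['clock'])
t=s['ee_pos']+R@[0,0,73.9];p=proj('wrist',t,P)[0];print('tip expected',t,p)
show('wrist','pick_tip',t[2],P)
show('wrist','thread0',16,P)
k=cv2.resize(a[50:350,80:480],(800,600),interpolation=cv2.INTER_CUBIC);cv2.imwrite('pics/w5.png',k);cv2.imwrite('pics/w5o.png',a)
np.savez('w5.npz',K=P['camera_matrix'],d=P['dist'],T=P['camera_from_world'])
E
```

```text
clock: 10.8
ee_pos: [450.8, -36.5, 103.4]
tool_rot: [[-0.587, 0.809, 0.002], [0.809, 0.587, -0.0], [-0.001, 0.001, -1.0]]
wrist_force: [0.9, -0.6, 0.2]
width: 15.2
gripper_force: 58.6
[450.93492863 -36.4710183  103.54461023] 10.85
tip expected [451.08533722 -36.48564387  29.64476474] [230.21598783 275.76327423]
pick_tip 0.85 [229.  267.8] -> [445.8 -39.1]
pick_tip 0.63 [295.4 271. ] -> [480.7 -83.6]
thread0 0.95 [203.1 239.5] -> [419.3 -39.2]
thread0 0.84 [299.2 203.8] -> [ 442.2 -127.7]
thread0 0.67 [234.  310.4] -> [478.2 -27.6]
```

View pics/w5.png

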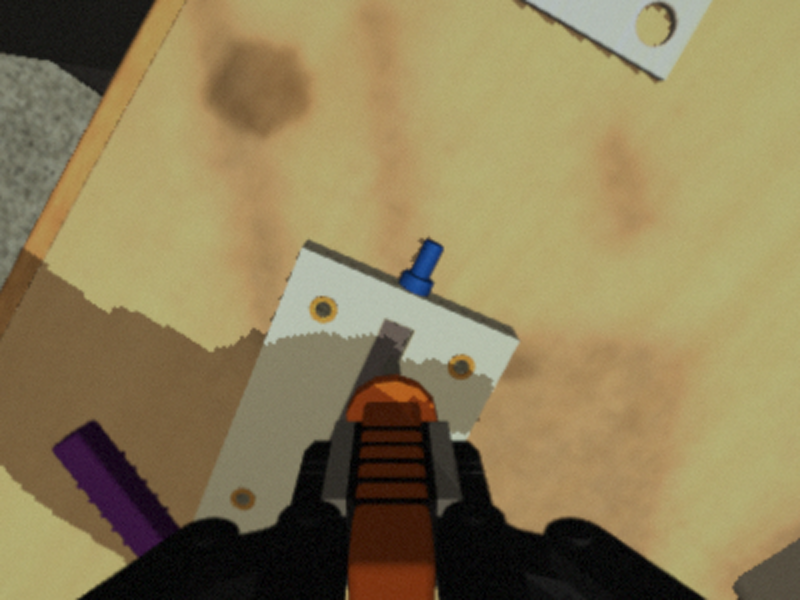

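Run:
```python
from h import *
z=np.load('w5.npz');P=dict(camera_matrix=z['K'],dist=z['d'],camera_from_world=z['T'])
a=cv2.imread('pics/w5o.png');hsv=cv2.cvtColor(a,cv2.COLOR_BGR2HSV)
m=[(-29,46),(29,46),(-29,-46)];W=[]
for r0,c0 in [(204,241),(233,310),(299,201)]:
    p=hsv[r0-10:r0+11,c0-10:c0+11];M=(p[...,1]>85);ys,xs=np.nonzero(M)
    c=(r0-10+(ys.min()+ys.max())/2,c0-10+(xs.min()+xs.max())/2);W.append(onz('wrist',c,16,P)[:2]);print(c,M.sum(),W[-1].round(1))
o,t,e=fit(m,W);print(o.round(1),np.degrees(t).round(2),e.round(1))
R=np.array([[np.cos(t),-np.sin(t)],[np.sin(t),np.cos(t)]]);print(o+R@[0,42],o+R@[0,-42])
```

```text
(np.float64(204.5), np.float64(241.5)) 121 [421.1 -39.2]
(np.float64(233.0), np.float64(310.5)) 114 [477.7 -26.9]
(np.float64(299.5), np.float64(201.0)) 102 [ 440.4 -129.4]
[459.1 -78.1] 12.16 [0.1 0.1 0.2]
[450.24627944 -37.07397235] [ 467.94701743 -119.18781938]
```

```bash
python3 -m handwheel '0.9 -0.6 0 0 0 0 255;0 0 6 0 0 0 255;0 0 6 0 0 0 255;0 0 5.2 0 0 0 255;0 0 0 0 0 0 255;0 0 0 0 0 0 255'
```

```text
clock: 11.7
ee_pos: [448.9, -35.9, 84.9]
tool_rot: [[-0.587, 0.809, -0.0], [0.809, 0.587, 0.0], [0.0, -0.0, -1.0]]
wrist_force: [-0.1, 0.3, -0.6]
width: 15.2
gripper_force: 58.4
```

```bash
python3 -m handwheel '0 0 0 0 0 0 255'|grep -E 'ee_pos|force';python3 -m handwheel '0 0 0 0 0 0 255'|grep -E 'ee_pos|force'
```

```text
ee_pos: [449.0, -36.0, 85.0]
wrist_force: [0.6, -0.7, -0.3]
gripper_force: 58.4
ee_pos: [449.1, -36.0, 85.1]
wrist_force: [-0.2, -0.0, -0.1]
gripper_force: 58.4
```

```bash
python3 -m handwheel '0 0.6 -0.8 0 0 0 255;-3.45 -1.5 0 0 0 0 255;-3.45 -1.5 0 0 0 0 255;-3.45 -1.5 0 0 0 0 255;-3.45 -1.5 0 0 0 0 255;-3.45 -1.5 0 0 0 0 255;-3.45 -1.5 0 0 0 0 255;-3.45 -1.5 0 0 0 0 255;-3.45 -1.5 0 0 0 0 255'
```

```text
clock: 13.08
ee_pos: [456.1, -65.2, 85.9]
tool_rot: [[-0.587, 0.809, 0.0], [0.809, 0.587, -0.0], [-0.0, 0.0, -1.0]]
wrist_force: [-0.0, 0.9, 0.2]
width: 15.2
gripper_force: 58.4
```

```bash
python3 -m handwheel '-3.45 -1.5 0 0 0 0 255;-3.45 -1.5 0 0 0 0 255;-3.45 -1.5 0 0 0 0 255;-3.45 -1.5 0 0 0 0 255;-3.45 -1.5 0 0 0 0 255;-3.45 -1.5 0 0 0 0 255;-3.45 -1.5 0 0 0 0 255;-3.45 -1.5 0 0 0 0 255;-3.45 -1.5 0 0 0 0 255'
```

```text
clock: 14.2
ee_pos: [463.4, -98.3, 85.9]
tool_rot: [[-0.587, 0.809, 0.0], [0.809, 0.587, 0.0], [-0.0, 0.0, -1.0]]
wrist_force: [-0.2, -0.3, -0.1]
width: 15.3
gripper_force: 58.4
```

```bash
python3 -m handwheel '-3.45 -1.5 0 0 0 0 255;-3.45 -1.5 0 0 0 0 255;-3.45 -1.5 0 0 0 0 255;-3.45 -1.5 0 0 0 0 255;-3.45 -1.5 0 0 0 0 255;-3.45 -1.5 0 0 0 0 255;0 0 0 0 0 0 255;0 0 0 0 0 0 255'; python3 -m handwheel '0 0 -15 0 0 0 255;0 0 -35 0 0 0 255;0 0 -40 0 0 0 255;-25.8 -24.6 0 0 0 0 255;-25.8 -24.6 0 0 0 0 255;-25.8 -24.6 0 0 0 0 255;-25.8 -24.6 0 0 0 0 255;-25.8 -24.6 0 0 0 0 255;-25.6 -24.7 0 0 0 0 255;0 0 0 0 0 0 255'; python3 -m handwheel '0 0 0 0 0 0 255;0 0 0 0 0 0 255'
```

```text
clock: 15.2
ee_pos: [468.2, -120.1, 85.9]
tool_rot: [[-0.587, 0.809, -0.0], [0.809, 0.587, 0.0], [0.0, -0.0, -1.0]]
wrist_force: [-0.5, 0.1, -0.6]
width: 15.3
gripper_force: 58.4
clock: 16.45
ee_pos: [439.3, -333.9, 176.6]
tool_rot: [[-0.585, 0.811, 0.001], [0.811, 0.585, -0.001], [-0.001, 0.0, -1.0]]
wrist_force: [0.2, 0.7, -1.1]
width: 15.4
gripper_force: 58.6
clock: 16.7
ee_pos: [439.7, -331.1, 176.3]
tool_rot: [[-0.588, 0.809, 0.0], [0.809, 0.588, 0.0], [-0.0, 0.0, -1.0]]
wrist_force: [-0.5, -0.3, -1.3]
width: 15.2
gripper_force: 58.6
```

```bash
python3 -m handwheel '0 0 30 0 0 0 255;0 0 25 0 0 0 255;0 0 18 0 0 0 255;0 0 8 0 0 0 255;0 0 5 0 0 0 255;0 0 0 0 0 0 255;0 0 0 0 0 0 255'
```

```text
clock: 17.58
ee_pos: [439.9, -332.2, 90.6]
tool_rot: [[-0.587, 0.809, 0.001], [0.809, 0.587, -0.001], [-0.001, 0.0, -1.0]]
wrist_force: [-0.0, -0.7, -0.1]
width: 15.5
gripper_force: 58.6
```

```bash
python3 -m handwheel '0 0 1.5 0 0 0 255;0 0 1 0 0 0 255;0 0 0 0 0 0 255;0 0 0 0 0 0 255'
```

```text
clock: 18.08
ee_pos: [439.7, -332.2, 88.0]
tool_rot: [[-0.587, 0.809, 0.001], [0.809, 0.587, -0.001], [-0.001, 0.0, -1.0]]
wrist_force: [-1.2, 0.5, 5.5]
width: 15.2
gripper_force: 59.3
```

```bash
python3 -m handwheel '0 0 0 0 0 0 120;0 0 0 0 0 0 0;0 0 0 0 0 0 0;0 0 0 0 0 0 0;0 0 0 0 0 0 0;0 0 -20 0 0 0 0;0 0 -40 0 0 0 0;0 0 -40 0 0 0 0;0 0 -40 0 0 0 0;0 0 0 0 0 0 0'
python3 - <<'E'
from h import *
P=r.camera_params('wrist');a=r.camera('wrist')
cv2.imwrite('pics/w6.png',a[:, :])
show('wrist','pick_grip',99,P);show('wrist','socket',58,P)
print(proj('wrist',[[439.5,-331.5,134],[439.5,-331.5,58]],P))
E
```

```text
clock: 19.32
ee_pos: [440.8, -332.9, 231.0]
tool_rot: [[-0.587, 0.809, 0.005], [0.809, 0.587, -0.004], [-0.006, 0.002, -1.0]]
wrist_force: [-0.3, -0.1, -0.9]
width: 85.5
gripper_force: 0.0
pick_grip 0.98 [199.1 272.9] -> [ 435.7 -329.5]
pick_grip 0.81 [ 29.1 340.4] -> [ 397.9 -189.1]
pick_grip 0.66 [134.  219.5] -> [ 365.8 -309.6]
socket 0.95 [188.9 274. ] -> [ 437.2 -330. ]
[[216.32463265 275.1036417 ]
 [191.32544077 274.95207847]]
```

View pics/w6.png

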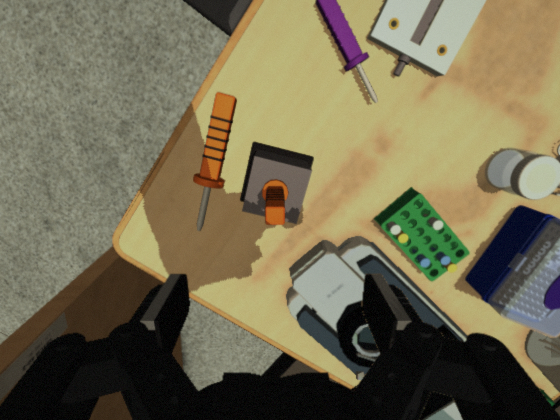

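The pick is upright in its stand again, at (275,205). Now the cover.

```bash
python3 -m handwheel '37 14.5 0 0 0 0 0;37 14.5 0 0 0 0 0;37 14.5 0 0 0 0 0;37 14.5 0 0 0 0 0;37 14.5 0 0 0 0 0;37 14.5 0 0 0 0 0'; python3 -m handwheel '27.9 27.4 0 0 0 0 0;27.9 27.4 0 0 0 0 0;27.9 27.4 0 0 0 0 0;27.9 27.4 0 0 0 0 0;27.9 27.4 0 0 0 0 0;27.9 27.4 0 0 0 0 0;0 0 0 0 0 8.5 0;0 0 0 0 0 8.5 0;0 0 0 0 0 8.5 0;0 0 0 0 0 0 0';python3 -m handwheel '0 0 0 0 0 0 0;0 0 0 0 0 0 0'
python3 - <<'E'
from h import *
P=r.camera_params('wrist');a=r.camera('wrist')
cv2.imwrite('pics/w7.png',a)
show('wrist','cover_grip',21.5,P);W=[];m=[(-29,46),(29,46),(-29,-46),(29,-46)]
o=np.array([418,151]);t=.19
D=[onz('wrist',d['centre'],5,P)[:2] for d in r.tip_of('wrist','hole0')]
c,s=np.cos(t),np.sin(t)
mm=[];
for q in m:
    w=o+[c*q[0]-s*q[1],s*q[0]+c*q[1]];b=min(D,key=lambda d:np.linalg.norm(d-w))
    if np.linalg.norm(b-w)<20: mm.append(q);W.append(b);print(q,b,proj('wrist',[*b,5],P))
o,t,e=fit(mm,W);print(o,np.degrees(t),e)
np.savez('w7.npz',K=P['camera_matrix'],d=P['dist'],T=P['camera_from_world'])
E
```

```text
clock: 20.23
ee_pos: [378.3, -99.9, 225.9]
tool_rot: [[-0.587, 0.809, -0.002], [0.809, 0.587, 0.001], [0.002, -0.001, -1.0]]
wrist_force: [0.2, 0.4, -0.5]
width: 85.5
gripper_force: 0.0
clock: 21.48
ee_pos: [413.6, 130.7, 226.1]
tool_rot: [[-0.183, 0.983, -0.002], [0.983, 0.183, -0.001], [-0.0, -0.002, -1.0]]
wrist_force: [0.6, -0.7, 0.1]
width: 85.5
gripper_force: 0.0
clock: 21.72
ee_pos: [414.1, 130.8, 227.1]
tool_rot: [[-0.183, 0.983, -0.0], [0.983, 0.183, -0.0], [-0.0, -0.001, -1.0]]
wrist_force: [-0.0, -0.0, 0.1]
width: 85.1
gripper_force: 0.0
cover_grip 0.89 [169.4 285.7] -> [421.5 151.9]
(-29, 46) [383.15113705 195.72163007] [[122.1 259.1]]
(29, 46) [440.41684394 200.1945614 ] [[127.8 310.1]]
(-29, -46) [395.19198022 103.94286562] [[201.5 256.2]]
(29, -46) [456.35934271 111.90268046] [[204.2 307. ]]
[418.77982598 152.94043439] 8.004568325487385 [1.3648072  2.43152615 1.40686714 2.50211703]
```

View pics/w7.png

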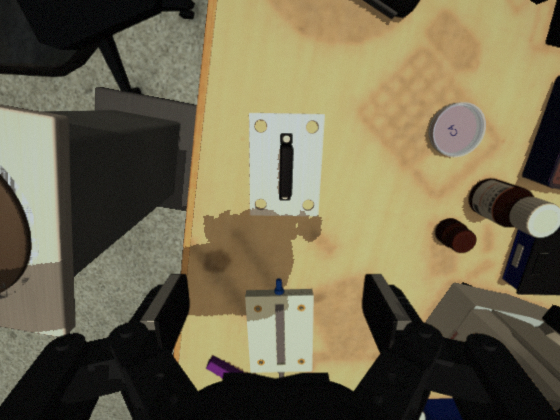

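The cover lies with its holes near (126,262), (127,313), (204,262) and (204,308), and the bar runs from (135,286) to (200,286). I will refine this.

Run:
```python
from h import *
z=np.load('w7.npz');P=dict(camera_matrix=z['K'],dist=z['d'],camera_from_world=z['T'])
a=cv2.imread('pics/w7.png');hsv=cv2.cvtColor(a,cv2.COLOR_BGR2HSV).astype(int)
m=[(-29,46),(29,46),(-29,-46),(29,-46)];W=[]
for r0,c0 in [(126,262),(127,313),(204,262),(204,308)]:
    p=hsv[r0-8:r0+9,c0-8:c0+9];M=(p[...,1]>55).astype(np.uint8)
    n,l,st,ce=cv2.connectedComponentsWithStats(M,connectivity=4);k=l[8,8]
    W.append(onz('wrist',(r0-8+ce[k][1],c0-8+ce[k][0]),5,P)[:2]);print(st[k],(ce[k]+[c0-8,r0-8]).round(1),W[-1].round(1))
o,t,e=fit(m,W);print('holes',o.round(1),np.degrees(t).round(2),e.round(1))
# bar top: dark pixels
M=((hsv[...,2]<60)).astype(np.uint8);M[:125]=0;M[208:]=0;M[:,:270]=0;M[:,305:]=0
ys,xs=np.nonzero(M);n,l,st,ce=cv2.connectedComponentsWithStats(M);k=1+st[1:,4].argmax();print(st[k])
c=max(cv2.findContours((l==k).astype(np.uint8),0,1)[0],key=len)
print(cv2.minAreaRect(c))
M=((hsv[...,1]<45)&(hsv[...,2]>120)).astype(np.uint8);M[:100]=0;M[225:]=0;M[:,:235]=0;M[:,335:]=0
c=max(cv2.findContours(M,0,1)[0],key=cv2.contourArea);b=cv2.boxPoints(cv2.minAreaRect(c))
q=cv2.approxPolyDP(cv2.convexHull(c),6,True)[:,0];Q=np.array([onz('wrist',(y,x),5,P)[:2] for x,y in q]);print(q.tolist(),Q.round(1).tolist(),Q.mean(0),np.linalg.norm(np.roll(Q,-1,0)-Q,axis=1))
c,s=np.cos(t),np.sin(t)
print('proj bar top/bottom ends',[proj('wrist',[o[0]-s*y,o[1]+c*y,38],P)[0].round(1) for y in(28,-28)])
```

```text
[  1   2  12  13 122] [260.4 125.6] [385.2 192.3]
[  1   2  12  12 117] [311.7 126.5] [441.9 201.9]
[  1   3  11  14 114] [260.3 204.9] [400.8 100.6]
[ 3  4 11 10 92] [307.8 204.5] [457.4 111.8]
holes [421.3 151.6] 9.9 [0.5 0.1 0.8 0.6]
[279 134  14  66 721]
((285.6280517578125, 166.5179443359375), (12.36638069152832, 65.25908660888672), 1.6365771293640137)
[[249, 113], [324, 115], [316, 215], [250, 208]] [[370.5, 203.3], [452.6, 216.5], [470.2, 100.4], [389.1, 94.4]] [420.61928388 153.6348442 ] [ 83.10241573 117.47213168  81.3483175  110.42782421]
proj bar top/bottom ends [array([145.8, 286.6]), array([197.9, 285.4])]
```

```bash
python3 -m handwheel '19.1 10.9 15 0 0 0.7 0;0 0 35 0 0 0 0;0 0 40 0 0 0 0;0 0 40 0 0 0 0;0 0 20 0 0 0 0;0 0 10 0 0 0 0;0 0 0 0 0 0 0;0 0 0 0 0 0 0;0 0 0 0 0 0 0'
python3 - <<'E'
from h import *
P=r.camera_params('wrist');a=r.camera('wrist')
cv2.imwrite('pics/w8.png',a)
o=np.array([421.3,151.6]);t=np.radians(9.9);c,s=np.cos(t),np.sin(t)
show('wrist','cover_grip',21.5,P);show('wrist','hole0',5,P)
hsv=cv2.cvtColor(a,cv2.COLOR_BGR2HSV).astype(int);W=[];mm=[]
for q in [(-29,46),(29,46),(-29,-46),(29,-46)]:
    w=[*(o+[c*q[0]-s*q[1],s*q[0]+c*q[1]]),5];x=proj('wrist',w,P)[0];print(q,x.round(0))
    r0,c0=x.round().astype(int)
    if not 20<r0<400: continue
    M=(hsv[r0-20:r0+21,c0-20:c0+21,1]>55).astype(np.uint8);n,l,st,ce=cv2.connectedComponentsWithStats(M,connectivity=4);k=l[20,20]
    if k: W.append(onz('wrist',(r0-20+ce[k][1],c0-20+ce[k][0]),5,P)[:2]);mm.append(q);print(st[k],W[-1])
if len(W)>1: print(fit(mm,W))
E
```

```text
clock: 23.0
ee_pos: [422.1, 151.8, 68.4]
tool_rot: [[-0.17, 0.985, 0.002], [0.985, 0.17, 0.001], [0.0, 0.002, -1.0]]
wrist_force: [1.0, 0.1, 0.0]
width: 85.6
gripper_force: 0.0
cover_grip 0.74 [243.7 273.1] -> [420.2 152.9]
hole0 0.85 [171.2 229.1] -> [384.5 191.3]
hole0 0.79 [292.8 314.5] -> [458.6 111. ]
hole0 0.79 [167.6 319.3] -> [441.8 203.6]
hole0 0.59 [285.3 231.7] -> [396.8 107. ]
(-29, 46) [170. 230.]
[ 10  10  21  20 348] [385.07037526 192.52793197]
(29, 46) [170. 319.]
[ 10  10  21  21 348] [441.74039457 202.15041033]
(-29, -46) [293. 236.]
[   0    0   41   41 1271] [400.10257427  99.44131272]
(29, -46) [292. 313.]
[   0    0   41   41 1090] [456.58786119 110.98585394]
(array([420.87530132, 151.27637724]), np.float64(0.1675309919292665), array([0.86365633, 0.68485312, 1.65029164, 0.59776681]))
```

```bash
python3 -m handwheel '0 -0.8 20 0 0 0 0;0 0 18 0 0 0 0;0 0 9 0 0 0 0;0 0 3 0 0 0 0;0 0 0 0 0 0 0;0 0 0 0 0 0 0'
```

```text
clock: 23.9
ee_pos: [421.1, 151.7, 18.0]
tool_rot: [[-0.17, 0.985, 0.001], [0.985, 0.17, 0.0], [0.0, 0.001, -1.0]]
wrist_force: [-0.5, 0.1, 0.4]
width: 85.4
gripper_force: 0.0
```

```bash
python3 -m handwheel '0 0 2 0 0 0 0;0 0 0 0 0 0 255;0 0 0 0 0 0 255;0 0 0 0 0 0 255;0 0 0 0 0 0 255;0 0 0 0 0 0 255;0 0 0 0 0 0 255'; python3 -m handwheel '0 0 0 0 0 0 255'|grep -E 'ee_pos|force'
```

```text
clock: 24.78
ee_pos: [420.9, 151.5, 15.6]
tool_rot: [[-0.17, 0.985, 0.001], [0.985, 0.17, 0.0], [0.0, 0.001, -1.0]]
wrist_force: [-0.4, 0.3, 2.3]
width: 13.1
gripper_force: 59.4
ee_pos: [420.9, 151.6, 15.6]
wrist_force: [0.1, -1.2, 3.3]
gripper_force: 59.4
```

```bash
python3 -m handwheel '0 0 -5 0 0 0 255;0 0 -15 0 0 0 255;0 0 -25 0 0 0 255;0 0 -20 0 0 0 255;0 0 0 0 0 0 255;0 0 0 0 0 0 255;0 0 0 0 0 0 255'
cat > inhand.py <<'E'
from h import *
# cover pose in hand from the visible hole rims, tool frame
s=r.state();P=r.camera_params('wrist');a=r.camera('wrist');cv2.imwrite('pics/hand.png',a)
R=s['tool_rot'];p=s['ee_pos'];zt=p[2]-10.6;zt_pl=zt
D=[d['centre'] for d in r.tip_of('wrist','hole0')]
o=p[:2];t=np.arctan2(R[1,1],R[0,1]);c,sn=np.cos(t),np.sin(t)
hsv=cv2.cvtColor(a,cv2.COLOR_BGR2HSV).astype(int)
print(s['clock'],p.round(1),np.degrees(t).round(2))
for q in [(-29,46),(29,46),(-29,-46),(29,-46)]:
    w=o+[c*q[0]-sn*q[1],sn*q[0]+c*q[1]];x=proj('wrist',[*w,zt],P)[0];xb=proj('wrist',[*w,zt-5],P)[0]
    b=[np.round(d,1) for d in D if np.linalg.norm(np.array(d)-x)<20];print(q,'expect top',x.round(1),'bottom',xb.round(1),'net',b)
E
python3 inhand.py
```

```text
clock: 25.78
ee_pos: [420.0, 151.2, 79.5]
tool_rot: [[-0.17, 0.985, -0.002], [0.985, 0.17, -0.001], [-0.0, -0.002, -1.0]]
wrist_force: [0.5, 0.1, -2.5]
width: 12.8
gripper_force: 58.9
25.775 [420.  151.2  79.5] 9.77
(-29, 46) expect top [190.8 216.8] bottom [188.2 218.6] net []
(29, 46) expect top [190.9 336.1] bottom [188.4 334.2] net [array([188.9, 333.9])]
(-29, -46) expect top [343.  226.6] bottom [337.  227.9] net []
(29, -46) expect top [343.1 325.5] bottom [337.2 324.3] net []
```

View pics/hand.png

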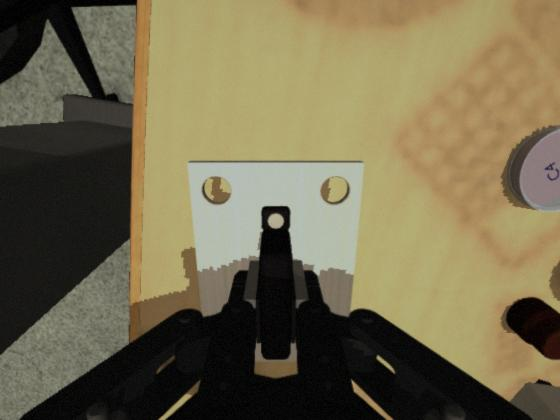

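The cover hangs level and centred: its holes show at (190,217) and (189,336), as expected. Now over the base.

```bash
python3 -m handwheel '-29 0 0 0 0 0 255;-29 0 0 0 0 0 255;-29 0 0 0 0 0 255;-29 0 0 0 0 0 255;-29 0 0 0 0 0 255;-29 0 0 0 0 0 255;-29 0 0 0 0 0 255;-29.5 -0.5 0 0 0 -2.4 255;0 0 0 0 0 0 255;0 0 0 0 0 0 255'; python3 -m handwheel '0 0 0 0 0 0 255;0 0 0 0 0 0 255;0 0 0 0 0 0 255'
```

```text
clock: 27.12
ee_pos: [459.2, -77.5, 80.0]
tool_rot: [[-0.21, 0.978, -0.001], [0.978, 0.21, 0.001], [0.001, -0.001, -1.0]]
wrist_force: [0.2, 0.2, -1.7]
width: 13.4
gripper_force: 58.9
clock: 27.5
ee_pos: [459.7, -77.3, 80.5]
tool_rot: [[-0.212, 0.977, 0.0], [0.977, 0.212, 0.0], [0.0, 0.0, -1.0]]
wrist_force: [-0.2, -0.1, -2.6]
width: 13.4
gripper_force: 58.9
```

```bash
python3 -m handwheel '-0.7 -0.7 10 0 0 0 255;0 0 14 0 0 0 255;0 0 9 0 0 0 255;0 0 4 0 0 0 255;0 0 0 0 0 0 255;0 0 0 0 0 0 255;0 0 0 0 0 0 255'; python3 -m handwheel '0 0 0 0 0 0 255;0 0 0 0 0 0 255';python3 - <<'E'
from h import *
exec(open('inhand.py').read())
t=np.radians(12.16);c,sn=np.cos(t),np.sin(t)
for q in [(-29,46),(29,46)]: print('thread',proj('wrist',[459.1+c*q[0]-sn*q[1],-78.1+sn*q[0]+c*q[1],16],P)[0].round(1))
print([(np.round(d['centre'],1),round(d['score'],2)) for d in r.tip_of('wrist','thread0')])
cv2.imwrite('pics/hc.png',cv2.resize(a[160:220,190:370],(800,267),interpolation=cv2.INTER_CUBIC))
b=r.camera('scene');x=cv2.resize(b[200:320,200:320],(600,600),interpolation=cv2.INTER_CUBIC);cv2.imwrite('pics/sc.png',x)
E
```

```text
clock: 28.38
ee_pos: [459.4, -78.6, 43.8]
tool_rot: [[-0.211, 0.978, 0.001], [0.978, 0.211, -0.0], [-0.0, 0.001, -1.0]]
wrist_force: [1.0, 0.3, -2.7]
width: 12.9
gripper_force: 58.8
clock: 28.62
ee_pos: [459.2, -78.6, 43.5]
tool_rot: [[-0.211, 0.978, 0.0], [0.978, 0.211, -0.0], [-0.0, 0.0, -1.0]]
wrist_force: [0.3, -0.2, -2.8]
width: 13.2
gripper_force: 58.8
28.625 [459.2 -78.6  43.5] 12.17
(-29, 46) expect top [190.9 216.7] bottom [188.3 218.5] net [array([186.8, 215.7])]
(29, 46) expect top [190.9 336. ] bottom [188.4 334.1] net [array([188.3, 331.8])]
(-29, -46) expect top [343.1 226.6] bottom [337.2 227.8] net []
(29, -46) expect top [343.1 325.5] bottom [337.1 324.2] net []
thread [181.9 222.3]
thread [182.  330.2]
[(array([181.6, 329.4]), 0.77), (array([182.8, 220.8]), 0.76)]
```

View pics/hc.png

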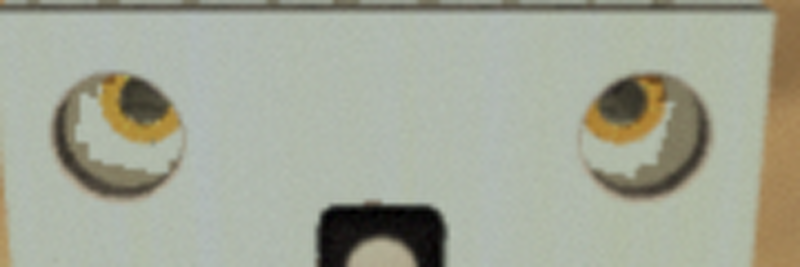

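Holes and threads agree with the model to under 1 mm: bores at (182,223) and (182,330), rims at (190,217) and (190,335). The remaining offset is pure parallax. Lowering the last 2 mm or so to a 1 cm gap.

```bash
python3 -m handwheel '0 0 1 0 0 0 255;0 0 0.8 0 0 0 255;0 0 0 0 0 0 255;0 0 0 0 0 0 255;0 0 0 0 0 0 255;0 0 0 0 0 0 255;0 0 0 0 0 0 255;0 0 0 0 0 0 255'; python3 inhand.py
```

```text
clock: 29.82
ee_pos: [459.1, -78.6, 41.6]
tool_rot: [[-0.211, 0.978, -0.0], [0.978, 0.211, -0.0], [-0.0, -0.0, -1.0]]
wrist_force: [-0.5, -0.1, -2.6]
width: 13.1
gripper_force: 58.8
29.825 [459.1 -78.6  41.6] 12.17
(-29, 46) expect top [190.8 216.7] bottom [188.3 218.5] net [array([188.7, 216.4])]
(29, 46) expect top [190.9 336. ] bottom [188.4 334.1] net [array([189.1, 335.4])]
(-29, -46) expect top [343.1 226.6] bottom [337.1 227.8] net []
(29, -46) expect top [343.1 325.5] bottom [337.1 324.2] net []
```

Underside is at 26 mm, a 10 mm gap, steady, with only the cover's weight on the wrist.

```bash
python3 -c "
from plant import r
print(r.sign_off())"
```

```text
the job is handed in; nothing more can be done
None
```

I ran the pick down the channel at about 3 cm/s and stood it back in its stand. The job is handed in with the cover held level about 10 mm above the base, two holes confirmed by camera over their threads and the other two, hidden by the gripper, aligned by the known geometry.

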